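# Index the slide carousel and read the blue cassette's code

## Robot

A 6-joint arm with a two-finger parallel gripper is mounted at the origin on the work surface. World frame = base frame: x ahead of the robot, y to its left, z up, the work surface at z = 0. Lengths are in m, angles in degrees, forces in N, time in s.
With the tool pointing down it reaches from about 0.25 to 0.725 m from the base axis. Payload 9.7 kg.
Tool frame: the origin (TCP) lies midway between the tips of the shut fingers; the grasp point (between the pads) lies 19 mm behind it; z points along the fingers, y is the line along which they close (so a half turn about z gives the same grasp; the last joint's range is limited). The gripper opens to 85 mm and grips with 20 to 120 N. Pads are 22 mm wide; open, the fingers measure 114 mm over their backs; the gripper's body (76 mm by 85 mm) begins 54 mm behind the grasp point. The pads swing forward as they close: fully open they stand 13 mm farther back than shut.
Start: joints at [70.015, 4.979, 10.078, 95.1, 0, 90], TCP at [0.188, 0.517, 0.231] pointing down, gripper open.
Joint ranges: [-179.16, 179.16], [-48.56, 103.87], [-65.8, 70.77], [-126.05, 130.52], [-82.76, 87.17], [-180, 180]. Speed limits (degrees/s): [127.2, 127.2, 147.25, 180, 180, 180].

## Interface

Orientations are given as [roll, pitch, yaw] about the fixed x, y, z axes, in that order (R = Rz(yaw) Ry(pitch) Rx(roll)).
In Python, from workcell import readout, imaging, bot, spotter gives the robot as it stands.
- The arm moves only by the shell command python3 -m jog 'ROWS' [FORCE]. ROWS is JSON, a list of rows, each an object with "rotation": the turn, a rotation vector about the world's x, y, z in degrees, a list of three; "translation": the shift along the world's x, y, z in mm, a list of three; "grip": the finger opening in mm, from 0 to 85.4. In form: [{"rotation": [wx, wy, wz], "translation": [dx, dy, dz], "grip": grip}, ...]. A call has 1 to 20 rows; each row is the pose to reach, as a shift and turn from the pose commanded when the call began; what a row does not reach only later rows make up. A row lasts 1/10 s, in which the tool goes at most 50 mm and 8.59 degrees, less where a joint would pass 70% of its speed; a pose out of reach is approached as far as the arm can. A call with a gripper value outside its range is refused whole. The fingers move at their own pace and stop on an object; FORCE is the grip in N (left out, the last holds). Time passes only in rows, so rows that repeat a pose let the fingers close. It gives the time, the measured TCP pose, the force, the opening and the grip force at its end, in the units of the state.
- readout.get_obs(): the state, without advancing time (a new reading comes with each control period).
- imaging.camera(name): name is "scene" or "top" or "wrist"; returns (picture, depth): 400x640x3 uint8, red, green, blue; 400x640 float32, m along the optical axis (not along the pixel's ray), 0 where there is no reading.
- imaging.camera_info(name): a dict with "vertical_fov" (degrees; the focal length in pixels is half the picture's height over the tangent of half this angle, whatever the lens; pixels are square), "cx", "cy" (the principal point, pixels), "extrinsics" (4x4, takes a point from camera to world coordinates); the wrist camera has in their place "tool_from_camera" (4x4, takes a point from camera to tool coordinates, whose origin is the TCP and whose axes are the flange's). Camera axes: x right, y down, z forward; pixel columns grow to the right and rows downward; lengths in m; the calibration is good to about 2 mm. A picture is of the moment at which its call begins: read the wrist's pose just before it. camera_info takes no time and is no camera call.
- bot.job_done(): hands the job in; it is judged then, once.
Trained networks look in the newest picture that a camera, given by its name, has taken for a name from the list of things; names that differ only in an ending like _2 or _b are one class to them, and where a whole thing is asked for, a point or a joint stands for the part that bears it (a point fixed in the world has none). Each returns a list of dicts, best first, with "confidence" (0 to 1); they miss things now and then, are a little off and sometimes report something else, mostly with a low value. They report only what shows in the picture. A call takes as long as a camera call. They do not tell look-alikes from the thing itself.
- spotter.spot_in(camera, target): "box" ([centre column, centre row, width, height] in pixels, round what is visible of it).
- spotter.mark_of(camera, target): "uv" ([column, row] in pixels: a listed point, or the origin of a listed thing).
The state is a dict: "time": time; "q": joint angles; "qd": joint speeds; "joint_efforts": joint torques, N m; "ee_pos": TCP position; "tcp_rot": TCP orientation; "wrist_force": force on the tool from outside, world axes, zero at the start; "torque": the same for the moment, N m; "opening": finger opening in m; "grasp_force": force on a finger pad.
Only numpy, scipy, OpenCV 4.12 (cv2) and the standard library are available. Lean on these libraries where they do the work, as an engineer would, in place of code of your own. Each camera call takes 0.05 s, during which the arm holds its last target. There are 200 camera calls.

## Task

Turn the slide carousel (grip bar on top) until the blue cassette has clicked home at the yellow arrow of the base, and let go of the bar. Then pick up the code reader and hold it steady for two seconds with its red window square to the middle of the label on the blue cassette, about 6 cm away and without touching the carousel. Finally set the reader back upright in the middle of its orange-edged pad without dropping it, leaving the carousel as indexed and the other things on the table where they are.

Things in the scene. Friction and masses are not known exactly. Their poses are not given: they have to be found in the camera images.
- carousel: fixed white round base of the slide carousel, 236 mm across, 24 mm high; origin on the wheel's vertical axis at table height; its -x axis points out along a low tongue (ends 155 mm from the axis, 20 mm high) with a yellow arrow: this is the reading place. The wheel turns on top of it (disc 236 mm across, top 62 mm above the table)
- wheel (a joint): angle of the carousel wheel, rad, growing anticlockwise seen from above; 0 when the blue cassette is at the arrow. Six sprung detents, 1.047 rad apart (at 0, +-1.047, +-2.094 ...); let go anywhere, the wheel clicks into the nearest one. It needs about 0.15 N m to turn; it can be turned either way
- bar (a point): middle of the black grip bar on top of the wheel, on the axis, 174 mm above the table; the bar is 76 mm long along this frame's x axis, 16 mm wide, 32 mm high (158 to 190 mm above the table), free below its ends; its blue end (-x) points to the blue cassette. It turns with the wheel
- label (a point): middle of the label (white, black bars, 36 x 30 mm) on the outward face of the blue cassette, 111 mm from the axis, 110 mm above the table; turns with the wheel, -x points straight out of the label. Six upright cassettes, one blue, five grey, stand 60 degrees apart, each 32 radial x 46 wide x 80 mm, 78 to 110 mm from the axis, 62 to 142 mm above the table
- gate (a point): fixed point above the yellow arrow where the middle of the blue cassette's label lies when it is indexed there; same axes as carousel
- reader: hand-held code reader, 0.22 kg, loose, standing upright on its pad; origin under the middle of its foot, x towards its red window, z up. Foot 70 (x) x 56 (y) x 12 mm; narrow stem 36 x 28 mm; on top a white head from x = -45 to +55 mm, 38 mm wide (y), from 72 to 108 mm above the foot's underside: grip the head across its width from above, near x = 0
- reader_nose (a point): middle of the reader's red window, the front of the head: 55 mm ahead of the reader's origin in x and 90 mm above it; same axes as reader; it reads straight along +x
- pad: fixed flat parking pad with orange edge, 130 (x) x 110 (y) x 4 mm; origin under its centre, so the reader's foot rests 4 mm above it
- oil_bottle: bystander: small blue bottle with white cap, 32 mm across, 75 mm high, origin under its middle
- objective: bystander: brass microscope objective standing on end, 34 mm across, 58 mm high, origin under its middle
- slide_box: bystander: green slide box, 102 x 87 x 35 mm, origin under its middle
- wipes_box: bystander: cardboard box of wipes with a blue band, 115 x 115 x 70 mm, origin under its middle
- driver: bystander: screwdriver lying on the table along its x, handle to -x
- mouse: bystander: black computer mouse, 95 (x) x 58 x 34 mm, origin under it
There are look-alikes about, which are no part of the job. There is more than one size of the pad; the one meant has the size given above. What is meant by the reader is not pink, and is the smaller of those in its own colour.

How it is judged (in metres and radians):
On the way, in this order (a step that is already met when the one before it is completed fails the run):
1. the blue cassette stands in its detent at the arrow, at rest, and the fingers have let go of the carousel (distance between label and gate below 0.008 m and velocity of joint wheel between -0.05 and 0.05 rad/s and contact force between the fingers and carousel below 0.3 N), for 0.2 s.
2. the held reader is aimed at rest for 1.5 s at the indexed blue cassette's label: 35 to 90 mm away, label's middle within 15 mm of its axis each way, square within 0.25 rad (distance between label and gate below 0.008 m and contact force between the fingers and reader above 0.5 N and x of label in the frame of reader_nose between 0.035 and 0.09 m and y of label in the frame of reader_nose between -0.015 and 0.015 m and z of label in the frame of reader_nose between -0.015 and 0.015 m and angle between the x axis of reader and the x axis of label, either way round below 0.25 rad and linear speed of reader below 0.03 m/s and angular speed of reader below 0.2 rad/s), for 1.5 s.
3. the reader is back down on its pad (foot less than 5 mm above it) while still in the fingers: set down, not dropped (x of reader in the frame of pad between -0.03 and 0.03 m and y of reader in the frame of pad between -0.03 and 0.03 m and z of reader in the frame of pad between 0.001 and 0.009 m and angle between reader's own z axis and vertical below 0.09 rad and contact force between the fingers and reader above 0.5 N), for 0.04 s.
At the end, for the whole second after the job is handed in: The blue cassette's label is within 8 mm of the reading point with the wheel at rest in its detent; the reader stands upright (within 0.09 rad) and at rest on its pad, its origin within 30 mm of the pad's centre along each pad axis (distance between label and gate below 0.008 m and velocity of joint wheel between -0.05 and 0.05 rad/s and x of reader in the frame of pad between -0.03 and 0.03 m and y of reader in the frame of pad between -0.03 and 0.03 m and z of reader in the frame of pad between 0.001 and 0.009 m and angle between reader's own z axis and vertical below 0.09 rad and linear speed of reader below 0.02 m/s); the robot touches nothing.
It fails at once if a bystander is shifted by more than 25 mm (distance of any of oil_bottle, objective, slide_box, wipes_box, driver, mouse from where it was at the start of the episode above 0.025 m).
It fails at once if the reader bumps the carousel (over 1 N) (contact force between reader and carousel above 1 N).
It also fails if it takes over 72 s, if anything falls off the work surface, if the arm or the gripper's body presses on something with over 40 N, if the wrist force passes 120 N, or if a joint passes its speed limit or range.

## Working session

There is one attempt and no reset: what is moved stays moved. The work goes in short steps, Python scripts to look and compute and a shell command to move; the robot and the scene stay as the last step left them, time stands still between calls to the robot, and variables do not carry over. Pictures are saved under pics/ and viewed, at most 10 in all, crops included, and the job is handed in when it is done.

```bash
mkdir -p pics
cat > h.py <<'E'
import numpy as np,cv2
from workcell import readout,imaging,bot,spotter
from scipy.spatial.transform import Rotation as R
def cam(name):
    o=readout.get_obs(); p,d=imaging.camera(name); c=imaging.camera_info(name)
    f=p.shape[0]/2/np.tan(np.radians(c['vertical_fov'])/2)
    if 'extrinsics' in c: T=np.array(c['extrinsics'])
    else:
        W=np.eye(4);W[:3,3]=o['ee_pos'];W[:3,:3]=R.from_euler('xyz',o['tcp_rot'],degrees=True).as_matrix()
        T=W@np.array(c['tool_from_camera'])
    return p,d,(f,c['cx'],c['cy'],T)
def cloud(d,K):
    f,cx,cy,T=K; v,u=np.mgrid[:d.shape[0],:d.shape[1]]
    P=np.stack([(u-cx)/f*d,(v-cy)/f*d,d],-1)@T[:3,:3].T+T[:3,3]
    P[d<=0]=np.nan; return P
def onplane(uv,z,K):
    f,cx,cy,T=K; r=T[:3,:3]@np.array([(uv[0]-cx)/f,(uv[1]-cy)/f,1]); return T[:3,3]+r*(z-T[2,3])/r[2]
def proj(X,K):
    f,cx,cy,T=K; x=T[:3,:3].T@(np.array(X)-T[:3,3]); return x[0]/x[2]*f+cx,x[1]/x[2]*f+cy
E
python3 - <<'E'
from h import *
print(readout.get_obs())
for n in ['top','scene']:
    p,d,K=cam(n); cv2.imwrite(f'pics/{n}0.png',p[...,::-1]); np.savez(f'{n}0',p=p,d=d)
    print(n,K)
    for t in ['carousel','bar','label','reader','pad','reader_nose']:
        print(t,[(np.round(x['uv']),round(x['confidence'],2),onplane(x['uv'],{'bar':.174,'label':.11,'carousel':0,'reader_nose':.094}.get(t,.004),K).round(3)) for x in spotter.mark_of(n,t)])
E
```

```text
{'time': 0.0, 'q': array([7.00134831e+01, 5.01055535e+00, 1.00343253e+01, 9.50992052e+01,
       1.03254557e-03, 9.00004114e+01]), 'qd': array([ 0.05824339,  0.26081054, -0.03005409, -0.02591488, -0.02948218,
       -0.02093284]), 'joint_efforts': array([-2.89028038e-03, -5.20390964e+01,  4.64801073e+01,  1.63639878e-02,
       -1.55640428e-04,  2.16371539e-06]), 'ee_pos': array([0.18790662, 0.51666247, 0.23058714]), 'tcp_rot': array([-1.79924565e+02, -1.03200300e-03,  1.60013070e+02]), 'wrist_force': array([ 0.54662078,  0.33091096, -1.19993902]), 'torque': array([-0.01312777,  0.08963003, -0.00033032]), 'grasp_force': 0.0, 'opening': 0.08561253468168298}
top (np.float64(386.2589417613483), 316.54449475289636, 203.39686566404202, array([[ 0.02874863, -0.9890114 ,  0.14501712,  0.33097138],
       [-0.99932693, -0.02513001,  0.02672389, -0.04610498],
       [-0.02278595, -0.14568778, -0.98906818,  1.3325071 ],
       [ 0.        ,  0.        ,  0.        ,  1.        ]]))
carousel [(array([327., 246.]), 0.31, array([ 0.381, -0.05 ,  0.   ]))]
bar [(array([277., 191.]), 0.68, array([0
[... 1070 characters left out ...]
ay([345., 183.]), 0.59, array([0.541, 0.107, 0.174]))]
label []
reader [(array([306., 186.]), 0.86, array([0.3  , 0.192, 0.004])), (array([244., 277.]), 0.72, array([ 0.492, -0.265,  0.004])), (array([126., 289.]), 0.65, array([ 0.298, -0.518,  0.004]))]
pad [(array([200., 242.]), 0.85, array([ 0.283, -0.268,  0.004])), (array([245., 281.]), 0.62, array([ 0.507, -0.271,  0.004])), (array([180., 304.]), 0.62, array([ 0.446, -0.443,  0.004])), (array([325., 173.]), 0.51, array([0.293, 0.306, 0.004]))]
reader_nose [(array([119., 237.]), 0.77, array([ 0.194, -0.462,  0.094])), (array([315., 164.]), 0.76, array([0.314, 0.221, 0.094])), (array([256., 243.]), 0.65, array([ 0.486, -0.207,  0.094]))]
```

View pics/top0.png

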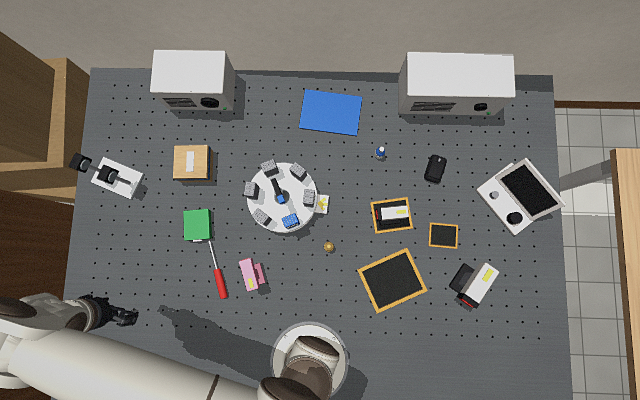

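View pics/scene0.png

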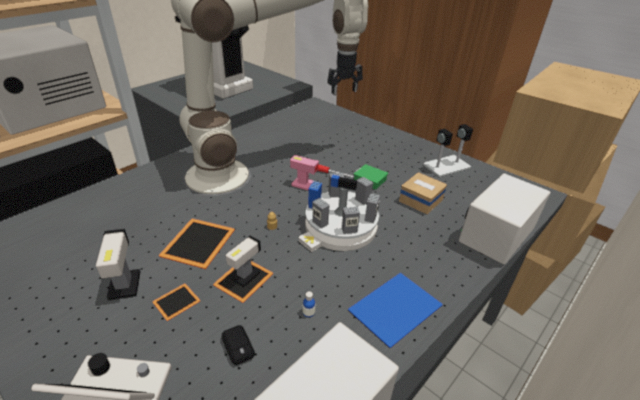

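The top view shows the carousel at about (281,197) with its arrow tongue at (322,204). The blue cassette is at (290,221) and the target reader is on its pad at (392,213). The big (392,281) and small (443,235) pads, the pink reader (251,274) and the large reader (475,283) are look-alikes. Next I'll measure precisely.

```bash
cat > meas.py <<'E'
from h import *
def rect(X):
    r=cv2.minAreaRect((X[:,:2]*1000).astype(np.float32)); b=cv2.boxPoints(r); e0,e1=b[1]-b[0],b[2]-b[1]
    L=e0 if np.linalg.norm(e0)>np.linalg.norm(e1) else e1
    return np.round(r[0],1),np.round(sorted(r[1]),1),'ax',round(np.degrees(np.arctan2(L[1],L[0]))%180,1)
def pick(P,m,c,rad): 
    with np.errstate(all='ignore'): return m&(np.hypot(P[...,0]-c[0],P[...,1]-c[1])<rad)
if __name__=='__main__':
  for n in ['top','scene']:
    _,_,K=cam(n); z=np.load(f'{n}0.npz'); p,d=z['p'].astype(int),z['d']; P=cloud(d,K); r,g,b=p[...,0],p[...,1],p[...,2]; Z=P[...,2]
    print(n)
    C=(.535,.107)
    m=pick(P,(Z>.055)&(Z<.069),C,.15); X=P[m]; (c,rr)=cv2.minEnclosingCircle((X[:,:2]*1000).astype(np.float32)); print('disc',c,rr,m.sum(),np.median(X[:,2]))
    m=pick(P,(Z>.178)&(Z<.2),C,.06); print('bar',rect(P[m]),m.sum(),np.median(P[m][:,2]))
    bl=(b>r+50)&(b>g+20)
    m=pick(P,bl&(Z>.13)&(Z<.2),C,.15); X=P[m]; print('blue',m.sum()); 
    for lo,hi in((0.13,.15),(.155,.2)):
        Y=X[(X[:,2]>lo)&(X[:,2]<hi)]; print(lo,len(Y),Y.mean(0) if len(Y) else '')
        if lo==.13 and len(Y)>5: print(rect(Y))
    ye=(r>150)&(g>130)&(b<110)
    m=pick(P,ye&(Z<.04),C,.2); print('arrow',m.sum(),P[m].mean(0))
    m=pick(P,(Z>.012)&(Z<.03)&(r>120)&(np.hypot(P[...,0]-C[0],P[...,1]-C[1])>.12),C,.18); print('tongue',rect(P[m]),m.sum())
    H=(.495,-.262)
    m=pick(P,(Z>.1)&(Z<.125),H,.1); print('head',rect(P[m]),m.sum(),np.median(P[m][:,2]))
    m=pick(P,(Z>.1)&(Z<.125)&ye,H,.1); print('yellow',P[m].mean(0) if m.any() else 0)
    o=(r>170)&(g>80)&(g<190)&(b<90)&(r>g+40)
    m=pick(P,o&(Z<.02),H,.12); print('pad',rect(P[m]),m.sum())
E
python3 meas.py
```

```text
top
disc (537.6068115234375, 106.19091796875) 117.60574340820312 2487 0.06234169716416882
bar (array([536.4, 105.3]), array([16.3, 78.3]), 'ax', np.float32(23.7)) 142 0.19035002203603613
blue 182
0.13 133 [0.45202485 0.06720613 0.14232496]
(array([452. ,  67.9]), array([30.9, 45. ]), 'ax', np.float32(113.8))
0.155 49 [0.51058282 0.09310054 0.18914991]
arrow 48 [ 0.52352277 -0.02840426  0.02190735]
tongue (array([523.6, -28.6]), array([39.3, 64.1]), 'ax', np.float32(175.4)) 192
head (array([ 487.5, -254.1]), array([38.5, 99.3]), 'ax', np.float32(97.5)) 386 0.11171816068731188
yellow [ 0.49160607 -0.28191401  0.11311763]
pad (array([ 492.6, -268.1]), array([108.8, 130.4]), 'ax', np.float32(99.7)) 155
scene
disc (538.8013305664062, 103.4841537475586) 119.10552978515625 1260 0.06062946496087279
bar (array([538.8, 104. ]), array([20.9, 79.6]), 'ax', np.float32(22.9)) 142 0.18703831773987373
blue 187
0.13 106 [0.4594011  0.06346024 0.13917429]
(array([454.8,  99.9]), array([ 34.5, 117.6]), 'ax', np.float32(95.4))
0.155 80 [0.51401725 0.08857472 0.17840837]
arrow 26 [ 0.52150606 -0.02433145  0.02012905]
tongue (array([589.8,  37.3]), array([ 73.4, 248.7]), 'ax', np.float32(48.1)) 308
head (array([ 489.8, -255.7]), array([ 41.7, 100.3]), 'ax', np.float32(97.9)) 436 0.10994119802629054
yellow [ 0.49179301 -0.28041295  0.11111858]
pad (array([ 491.2, -267.2]), array([116.3, 136.3]), 'ax', np.float32(99.0)) 321
```

```bash
python3 -m jog '[{"rotation":[0,0,-136.3],"translation":[349,-411,30],"grip":60},{"rotation":[0,0,-136.3],"translation":[349,-411,30],"grip":60},{"rotation":[0,0,-136.3],"translation":[349,-411,30],"grip":60},{"rotation":[0,0,-136.3],"translation":[349,-411,30],"grip":60},{"rotation":[0,0,-136.3],"translation":[349,-411,30],"grip":60},{"rotation":[0,0,-136.3],"translation":[349,-411,30],"grip":60},{"rotation":[0,0,-136.3],"translation":[349,-411,30],"grip":60},{"rotation":[0,0,-136.3],"translation":[349,-411,30],"grip":60},{"rotation":[0,0,-136.3],"translation":[349,-411,30],"grip":60},{"rotation":[0,0,-136.3],"translation":[349,-411,30],"grip":60},{"rotation":[0,0,-136.3],"translation":[349,-411,30],"grip":60},{"rotation":[0,0,-136.3],"translation":[349,-411,30],"grip":60},{"rotation":[0,0,-136.3],"translation":[349,-411,30],"grip":60},{"rotation":[0,0,-136.3],"translation":[349,-411,30],"grip":60},{"rotation":[0,0,-136.3],"translation":[349,-411,30],"grip":60},{"rotation":[0,0,-136.3],"translation":[349,-411,30],"grip":60},{"rotation":[0,0,-136.3],"translation":[349,-411,30],"grip":60},{"rotation":[0,0,-136.3],"translation":[349,-411,30],"grip":60},{"rotation":[0,0,-136.3],"translation":[349,-411,30],"grip":60}]' 30
python3 - <<'E'
from h import *
print(readout.get_obs()['q'].round(1))
p,d,K=cam('wrist'); cv2.imwrite('pics/w1.png',p[...,::-1])
P=cloud(d,K);Z=P[...,2]
import meas
m=meas.pick(P,(Z>.178)&(Z<.2),(.537,.105),.06); print(m.sum(),meas.rect(P[m]) if m.any() else '')
E
```

```text
time: 2.7
ee_pos: [0.537, 0.1059, 0.2613]
tcp_rot: [180.0, -0.0, 23.9]
wrist_force: [-0.4, 0.6, 0.7]
opening: 0.0598
grasp_force: 0.0
[ 11.2   5.4  13.9  98.5  -0.  167.3]
2057 (array([537.4, 104.7]), array([16.4, 79.7]), 'ax', np.float32(23.8))
```

```bash
python3 -m jog '[{"rotation":[0,0,0],"translation":[0,-1,-40],"grip":60},{"rotation":[0,0,0],"translation":[0,-1,-75],"grip":60},{"rotation":[0,0,0],"translation":[0,-1,-103],"grip":60},{"rotation":[0,0,0],"translation":[0,-1,-103],"grip":60},{"rotation":[0,0,0],"translation":[0,-1,-103],"grip":5},{"rotation":[0,0,0],"translation":[0,-1,-103],"grip":5},{"rotation":[0,0,0],"translation":[0,-1,-103],"grip":5},{"rotation":[0,0,0],"translation":[0,-1,-103],"grip":5},{"rotation":[0,0,0],"translation":[0,-1,-103],"grip":5},{"rotation":[0,0,0],"translation":[0,-1,-103],"grip":5}]' 30
```

```text
time: 3.75
ee_pos: [0.5376, 0.1055, 0.1603]
tcp_rot: [-180.0, -0.2, 23.8]
wrist_force: [-1.3, 3.0, 6.1]
opening: 0.0158
grasp_force: 30.9
```

```bash
python3 -m jog '[{"rotation":[0,0,5],"translation":[0,0,0],"grip":5},{"rotation":[0,0,10],"translation":[0,0,0],"grip":5},{"rotation":[0,0,15],"translation":[0,0,0],"grip":5},{"rotation":[0,0,20],"translation":[0,0,0],"grip":5},{"rotation":[0,0,25],"translation":[0,0,0],"grip":5},{"rotation":[0,0,30],"translation":[0,0,0],"grip":5},{"rotation":[0,0,35],"translation":[0,0,0],"grip":5},{"rotation":[0,0,40],"translation":[0,0,0],"grip":5},{"rotation":[0,0,45],"translation":[0,0,0],"grip":5},{"rotation":[0,0,50],"translation":[0,0,0],"grip":5},{"rotation":[0,0,55],"translation":[0,0,0],"grip":5},{"rotation":[0,0,60],"translation":[0,0,0],"grip":5},{"rotation":[0,0,60],"translation":[0,0,0],"grip":5},{"rotation":[0,0,60],"translation":[0,0,0],"grip":5}]'
python3 -m jog '[{"rotation":[0,0,0],"translation":[0,0,0],"grip":60},{"rotation":[0,0,0],"translation":[0,0,0],"grip":60},{"rotation":[0,0,0],"translation":[0,0,0],"grip":60},{"rotation":[0,0,0],"translation":[0,0,0],"grip":60},{"rotation":[0,0,0],"translation":[0,0,0],"grip":60},{"rotation":[0,0,0],"translation":[0,0,40],"grip":60},{"rotation":[0,0,0],"translation":[0,0,80],"grip":60},{"rotation":[0,0,0],"translation":[0,0,110],"grip":60},{"rotation":[0,0,0],"translation":[0,0,110],"grip":60},{"rotation":[0,0,0],"translation":[0,0,110],"grip":60}]'
python3 - <<'E'
from h import *
import meas
p,d,K=cam('wrist'); cv2.imwrite('pics/w2.png',p[...,::-1])
P=cloud(d,K);Z=P[...,2];r,g,b=[p[...,i].astype(int) for i in range(3)]
m=meas.pick(P,(Z>.178)&(Z<.2),(.537,.105),.06); print(m.sum(),meas.rect(P[m]))
bl=(b>r+50)&(b>g+20)
m=meas.pick(P,bl&(Z>.135)&(Z<.15),(.537,.105),.14); print(m.sum(),meas.rect(P[m]) if m.any() else '')
m=meas.pick(P,bl&(Z>.15)&(Z<.2),(.537,.105),.14); print(m.sum(),P[m].mean(0))
E
```

```text
time: 5.15
ee_pos: [0.5383, 0.1051, 0.1603]
tcp_rot: [179.8, -0.1, 83.7]
wrist_force: [3.3, -0.2, 6.2]
opening: 0.0153
grasp_force: 30.8
time: 6.15
ee_pos: [0.5373, 0.1049, 0.2687]
tcp_rot: [179.9, -0.0, 83.7]
wrist_force: [0.2, -0.5, -1.0]
opening: 0.0598
grasp_force: 0.0
1926 (array([538.6, 103.7]), array([15.9, 79.7]), 'ax', np.float32(84.0))
1240 (array([529. ,  12.7]), array([32.3, 45.6]), 'ax', np.float32(173.3))
518 [0.53570902 0.07600981 0.18982327]
```

View pics/w2.png

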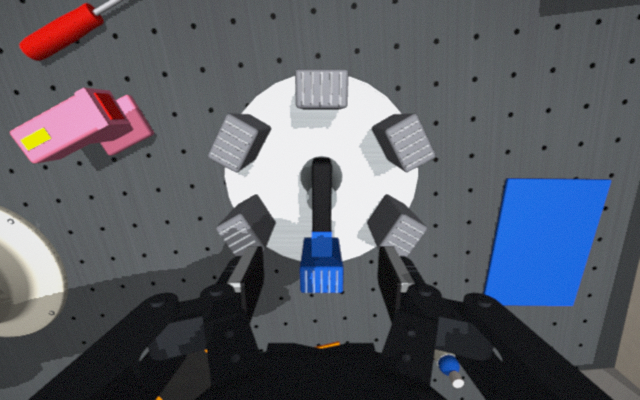

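The wrist view shows the blue cassette at (322,265), on the arrow side, with the bar released; its direction of 264° matches the tongue. Next is the reader.

```bash
python3 -m jog '[{"rotation":[0,0,13.9],"translation":[-48,-364,-20],"grip":75},{"rotation":[0,0,13.9],"translation":[-48,-364,-20],"grip":75},{"rotation":[0,0,13.9],"translation":[-48,-364,-20],"grip":75},{"rotation":[0,0,13.9],"translation":[-48,-364,-20],"grip":75},{"rotation":[0,0,13.9],"translation":[-48,-364,-20],"grip":75},{"rotation":[0,0,13.9],"translation":[-48,-364,-20],"grip":75},{"rotation":[0,0,13.9],"translation":[-48,-364,-20],"grip":75},{"rotation":[0,0,13.9],"translation":[-48,-364,-20],"grip":75},{"rotation":[0,0,13.9],"translation":[-48,-364,-20],"grip":75},{"rotation":[0,0,13.9],"translation":[-48,-364,-20],"grip":75},{"rotation":[0,0,13.9],"translation":[-48,-364,-20],"grip":75}]'
python3 - <<'E'
from h import *
import meas
p,d,K=cam('wrist'); cv2.imwrite('pics/w3.png',p[...,::-1])
P=cloud(d,K);Z=P[...,2];r,g,b=[p[...,i].astype(int) for i in range(3)]
m=meas.pick(P,(Z>.1)&(Z<.125),(.489,-.26),.1); print(m.sum(),meas.rect(P[m]))
o=(r>170)&(g>80)&(g<190)&(b<90)&(r>g+40)
m=meas.pick(P,o&(Z<.02),(.492,-.268),.12); print('pad',meas.rect(P[m]),m.sum())
E
```

```text
time: 7.3
ee_pos: [0.489, -0.2581, 0.2478]
tcp_rot: [-180.0, -0.0, 97.7]
wrist_force: [0.1, -0.3, 0.1]
opening: 0.0752
grasp_force: 0.0
3753 (array([ 488.5, -254.6]), array([38.1, 99.2]), 'ax', np.float32(97.4))
pad (array([ 493.1, -270.2]), array([111.5, 132. ]), 'ax', np.float32(99.8)) 447
```

View pics/w3.png

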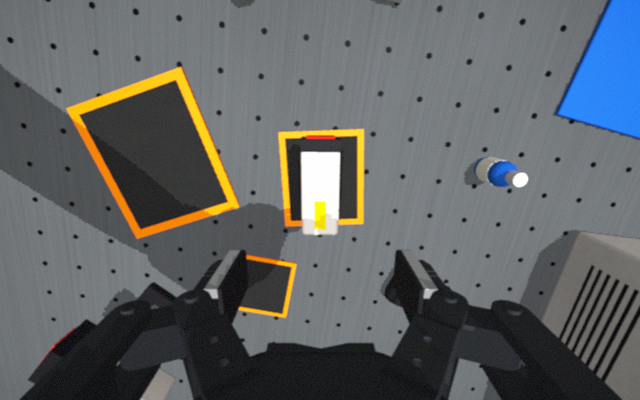

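The wrist view shows the head at (320,190), with the red window at (320,137) facing +y, centred between the fingers.

```bash
python3 -m jog '[{"rotation":[0,0,0],"translation":[0,-1,-45],"grip":75},{"rotation":[0,0,0],"translation":[0,-1,-90],"grip":75},{"rotation":[0,0,0],"translation":[0,-1,-130],"grip":75},{"rotation":[0,0,0],"translation":[0,-1,-160],"grip":75},{"rotation":[0,0,0],"translation":[0,-1,-174],"grip":75},{"rotation":[0,0,0],"translation":[0,-1,-174],"grip":75},{"rotation":[0,0,0],"translation":[0,-1,-174],"grip":25},{"rotation":[0,0,0],"translation":[0,-1,-174],"grip":25},{"rotation":[0,0,0],"translation":[0,-1,-174],"grip":25},{"rotation":[0,0,0],"translation":[0,-1,-174],"grip":25},{"rotation":[0,0,0],"translation":[0,-1,-174],"grip":25},{"rotation":[0,0,0],"translation":[0,-1,-174],"grip":25},{"rotation":[0,0,0],"translation":[0,-1,-174],"grip":25},{"rotation":[0,0,0],"translation":[0,-1,-174],"grip":25}]' 40
```

```text
time: 8.75
ee_pos: [0.4898, -0.2606, 0.0762]
tcp_rot: [179.9, 0.1, 97.6]
wrist_force: [-1.0, 0.8, 6.4]
opening: 0.0377
grasp_force: 41.0
```

```bash
python3 -m jog '[{"rotation":[0,0,0],"translation":[0,0,10],"grip":25},{"rotation":[0,0,0],"translation":[0,0,25],"grip":25},{"rotation":[0,0,-3],"translation":[5,25,25],"grip":25},{"rotation":[0,0,-6],"translation":[10,50,25],"grip":25},{"rotation":[0,0,-9],"translation":[15,75,22],"grip":25},{"rotation":[0,0,-12],"translation":[20,100,19],"grip":25},{"rotation":[0,0,-13.5],"translation":[23,120,16],"grip":25},{"rotation":[0,0,-13.5],"translation":[25,132,16],"grip":25},{"rotation":[0,0,-13.5],"translation":[25,137,16],"grip":25},{"rotation":[0,0,-13.5],"translation":[25,137,16],"grip":25},{"rotation":[0,0,-13.5],"translation":[25,137,16],"grip":25}]'
python3 - <<'E'
from h import *
import meas
for n in ['top','scene']:
    p,d,K=cam(n); cv2.imwrite(f'pics/{n}4.png',cv2.resize(p[130:290,200:460] if n=='scene' else p[140:260,240:430],None,fx=3,fy=3,interpolation=2)[...,::-1])
    print({t:[(np.round(x['uv'],1),round(x['confidence'],2),onplane(x['uv'],.11,K).round(3)) for x in spotter.mark_of(n,t)][:3] for t in ('label','reader_nose')})
    print('expected label px',proj([.5262,-.0059,.11],K),'nose',proj([.5197,-.0676,.11],K))
    P=cloud(d,K);Z=P[...,2];r,g,b=[p[...,i].astype(int) for i in range(3)]
    m=meas.pick(P,(b>r+50)&(b>g+20)&(Z>.135)&(Z<.15),(.537,.105),.14); print('blue',m.sum(),meas.rect(P[m]) if m.any() else '')
    w=(r>170)&(b>150)&(Z>.1)&(Z<.15); m=meas.pick(P,w,(.514,-.122),.1); print('white',m.sum(),meas.rect(P[m]) if m.any() else '')
E
```

```text
time: 9.85
ee_pos: [0.514, -0.1237, 0.0906]
tcp_rot: [180.0, 0.0, 84.1]
wrist_force: [0.1, 0.1, -2.7]
opening: 0.0376
grasp_force: 40.7
{'label': [(array([311.5, 196.7]), 0.76, array([0.532, 0.004, 0.11 ]))], 'reader_nose': [(array([463.3, 303.5]), 0.6, array([ 0.212, -0.471,  0.11 ])), (array([242.8, 263.1]), 0.6, array([0.315, 0.213, 0.11 ]))]}
expected label px (np.float64(314.45204661481375), np.float64(198.41028695014433)) nose (np.float64(333.658954873835), np.float64(200.89348276996262))
blue 137 (array([527.1,  12.8]), array([31.3, 44.9]), 'ax', np.float32(172.2))
white 0 
{'label': [(array([318.9, 209.8]), 0.92, array([0.523, 0.013, 0.11 ])), (array([306.8, 310.1]), 0.42, array([ 0.758, -0.284,  0.11 ]))], 'reader_nose': [(array([318.9, 164.3]), 0.93, array([0.344, 0.207, 0.11 ])), (array([118.4, 236.6]), 0.89, array([ 0.212, -0.469,  0.11 ])), (array([297.3, 223.3]), 0.65, array([ 0.522, -0.079,  0.11 ]))]}
expected label px (np.float64(315.52416949308434), np.float64(213.0372461003009)) nose (np.float64(299.5443658054566), np.float64(221.29091162010627))
blue 105 (array([517.5,  73.4]), array([ 47.3, 166.5]), 'ax', np.float32(100.5))
white 7 (array([ 522.8, -135. ]), array([ 6.3, 60.5]), 'ax', np.float32(99.2))
```

View pics/scene4.png

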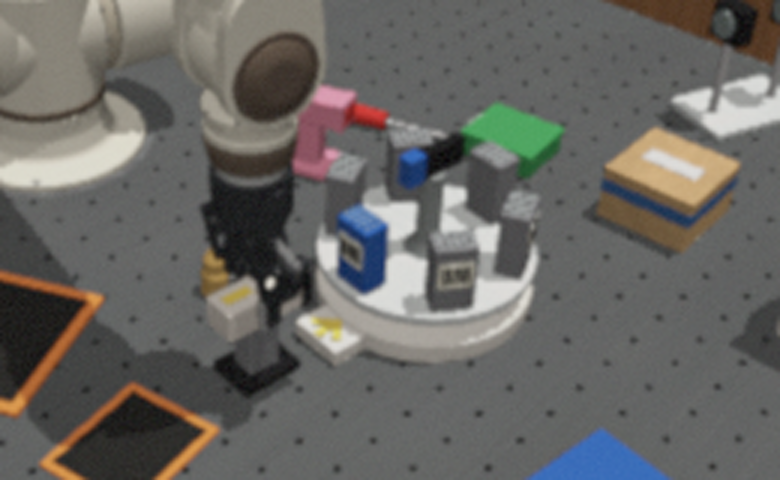

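The crop shows the blue cassette over the yellow arrow, with the reader upright and facing its label across a small gap. I'll hold here.

```bash
python3 -m jog '[{"rotation":[0,0,0],"translation":[0,0,0],"grip":25},{"rotation":[0,0,0],"translation":[0,0,0],"grip":25},{"rotation":[0,0,0],"translation":[0,0,0],"grip":25},{"rotation":[0,0,0],"translation":[0,0,0],"grip":25},{"rotation":[0,0,0],"translation":[0,0,0],"grip":25},{"rotation":[0,0,0],"translation":[0,0,0],"grip":25},{"rotation":[0,0,0],"translation":[0,0,0],"grip":25},{"rotation":[0,0,0],"translation":[0,0,0],"grip":25},{"rotation":[0,0,0],"translation":[0,0,0],"grip":25},{"rotation":[0,0,0],"translation":[0,0,0],"grip":25},{"rotation":[0,0,0],"translation":[0,0,0],"grip":25},{"rotation":[0,0,0],"translation":[0,0,0],"grip":25},{"rotation":[0,0,0],"translation":[0,0,0],"grip":25},{"rotation":[0,0,0],"translation":[0,0,0],"grip":25},{"rotation":[0,0,0],"translation":[0,0,0],"grip":25},{"rotation":[0,0,0],"translation":[0,0,0],"grip":25},{"rotation":[0,0,0],"translation":[0,0,0],"grip":25},{"rotation":[0,0,0],"translation":[0,0,0],"grip":25},{"rotation":[0,0,0],"translation":[0,0,0],"grip":25},{"rotation":[0,0,0],"translation":[0,0,0],"grip":25}]'
python3 - <<'E'
from h import *
import meas
p,d,K=cam('top')
P=cloud(d,K);r,g,b=[p[...,i].astype(int) for i in range(3)]
o=(r>170)&(g>80)&(g<190)&(b<90)&(r>g+40)
m=meas.pick(P,o&(P[...,2]<.02),(.492,-.268),.12); print('pad',meas.rect(P[m]),m.sum())
print(readout.get_obs()['wrist_force'])
E
```

```text
time: 12.15
ee_pos: [0.514, -0.1231, 0.0903]
tcp_rot: [-180.0, -0.0, 84.1]
wrist_force: [-0.2, -0.1, -2.6]
opening: 0.0378
grasp_force: 40.7
pad (array([ 492.7, -270.1]), array([108.5, 124.7]), 'ax', np.float32(99.3)) 152
[-0.61948597  0.74434513 -2.97893801]
```

```bash
python3 -m jog '[{"rotation":[0,0,0],"translation":[0,-10,0],"grip":25},{"rotation":[0,0,2],"translation":[-3,-30,5],"grip":25},{"rotation":[0,0,5],"translation":[-8,-60,8],"grip":25},{"rotation":[0,0,8],"translation":[-13,-90,8],"grip":25},{"rotation":[0,0,12],"translation":[-18,-120,8],"grip":25},{"rotation":[0,0,15],"translation":[-21,-140,6],"grip":25},{"rotation":[0,0,15],"translation":[-21.5,-146,4],"grip":25},{"rotation":[0,0,15],"translation":[-21.5,-146,0],"grip":25},{"rotation":[0,0,15],"translation":[-21.5,-146,-4],"grip":25},{"rotation":[0,0,15],"translation":[-21.5,-146,-8],"grip":25},{"rotation":[0,0,15],"translation":[-21.5,-146,-11],"grip":25},{"rotation":[0,0,15],"translation":[-21.5,-146,-13],"grip":25},{"rotation":[0,0,15],"translation":[-21.5,-146,-14],"grip":25},{"rotation":[0,0,15],"translation":[-21.5,-146,-14.5],"grip":25},{"rotation":[0,0,15],"translation":[-21.5,-146,-14.5],"grip":25},{"rotation":[0,0,15],"translation":[-21.5,-146,-14.5],"grip":25}]'
```

```text
time: 13.8
ee_pos: [0.4926, -0.269, 0.0764]
tcp_rot: [180.0, 0.0, 99.1]
wrist_force: [-3.2, 2.5, 5.7]
opening: 0.0378
grasp_force: 41.6
```

Contact is made (the wrist force went from −2.7 to +5.7 N, height 76.4 mm), so the reader is on the pad. Releasing and retreating.

```bash
python3 -m jog '[{"rotation":[0,0,0],"translation":[0,0,0],"grip":25},{"rotation":[0,0,0],"translation":[0,0,0],"grip":25},{"rotation":[0,0,0],"translation":[0,0,0],"grip":75},{"rotation":[0,0,0],"translation":[0,0,0],"grip":75},{"rotation":[0,0,0],"translation":[0,0,0],"grip":75},{"rotation":[0,0,0],"translation":[0,0,0],"grip":75},{"rotation":[0,0,0],"translation":[0,0,0],"grip":75},{"rotation":[0,0,0],"translation":[0,0,20],"grip":75},{"rotation":[0,0,0],"translation":[0,0,60],"grip":75},{"rotation":[0,0,0],"translation":[0,0,105],"grip":75},{"rotation":[0,0,0],"translation":[0,0,150],"grip":75},{"rotation":[0,0,0],"translation":[0,0,180],"grip":75},{"rotation":[0,0,0],"translation":[0,0,180],"grip":75}]'
python3 - <<'E'
from h import *
import meas
p,d,K=cam('wrist'); cv2.imwrite('pics/w5.png',p[...,::-1])
P=cloud(d,K);Z=P[...,2];r,g,b=[p[...,i].astype(int) for i in range(3)]
m=meas.pick(P,(Z>.1)&(Z<.125),(.489,-.265),.1); print(m.sum(),meas.rect(P[m]),np.median(P[m][:,2]))
o=(r>170)&(g>80)&(g<190)&(b<90)&(r>g+40)
m=meas.pick(P,o&(Z<.02),(.492,-.268),.12); print('pad',meas.rect(P[m]),m.sum())
p,d,K=cam('scene'); cv2.imwrite('pics/s5.png',p[...,::-1])
E
```

```text
time: 15.1
ee_pos: [0.4935, -0.2697, 0.2608]
tcp_rot: [179.7, 0.3, 99.1]
wrist_force: [-0.0, -1.2, 0.3]
opening: 0.0751
grasp_force: 0.0
3492 (array([ 491.4, -264. ]), array([ 38.1, 100.8]), 'ax', np.float32(98.8)) 0.11142483489191116
pad (array([ 462.2, -275.8]), array([131.3, 174.4]), 'ax', np.float32(11.3)) 432
```

View pics/s5.png

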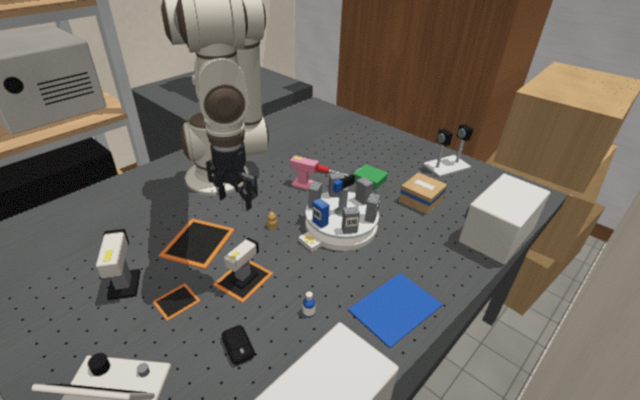

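The scene view shows the reader upright on its pad at (243,272), the blue cassette at the arrow (320,213), and the bystanders where they were.

```bash
python3 -c "
from workcell import bot; print(bot.job_done())"
```

```text
the job is handed in; nothing more can be done
None
```

I turned the blue cassette to the arrow and let go of the bar, held the reader about 6 cm from its label for 2 s, set it back upright on its pad and handed the job in; hand-in returned no verdict, so I can't confirm the run passed.

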